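# Drop a tea ball from the lever dispenser into the bowl

## Task

Slide the dark wooden bowl across the cabinet top onto the white ring under the dispenser's spout, then press the red lever all the way down with your fingertips so that the orange lid lifts and the tea ball rolls out into the bowl. Ease the lever back up slowly, taking a second or more, so that the lid closes without slamming - someone is asleep in the bed. Only push and press: do not lift the bowl or touch the tea ball, and leave the other things where they stand.

Things in the scene. Friction and masses are not known exactly. Their poses are not given: they have to be found in the camera images.
- bowl: the dark wooden bowl, open, round, 130 mm across the rim, 90 mm across the foot, 50 mm high, 5 mm wall, about 0.2 kg, loose. Origin: centre of its underside.
- tea_ball_center (a point): centre of the steel tea ball, 40 mm diameter, 50 g; at the start it waits in the dispenser's sloping clear-sided chute behind the closed orange lid and rolls out by itself when the lid lifts
- drop_mark (a point): centre of the white 90 mm ring on the cabinet top, under the spout of the white dispenser (175 mm high, fixed, at the robot's right). The spout's lip is 80 mm above the top, 35 mm from this point towards the dispenser, whose foot begins 115 mm away. x axis: level, from the ring into the dispenser; y: along its width, lever on the -y side, towards the robot.
- lever_pad (a point): centre of the upper face of the red lever pad (50 x 44 mm, 8 mm thick), 120 mm sideways from the dispenser's middle plane, on the side towards the robot, about 154 mm above the top at rest; pressing down swings it about 45 mm lower on a 100 mm arm. It springs back: about 3 N starts it, about 6 N holds it at the bottom.
- lever (a joint): lever angle, 0 at rest (up), grows as the pad is pressed, 0.45 rad at its lower stop; spring-returned
- lid (a joint): angle of the orange lid that closes the spout, 0 shut, 1.1 rad fully lifted; linked to the lever (lid angle = 2.44 x lever angle). Let go of the lever and it slams shut.
- small_bowl: the small pale wooden bowl, 86 mm across, 42 mm high, loose; leave alone. Origin: centre of its underside.
- kettle: glass electric kettle, 150 mm diameter, 204 mm high, handle to one side; leave alone. Origin: centre of its underside.
- teapot: white porcelain teapot with blue lid, 128 mm diameter, 124 mm high, spout and handle reach 100 mm from its middle; leave alone. Origin: centre of its underside.
- tub: plastic tub with blue lid, 118 x 158 x 87 mm; leave alone. Origin: centre of its underside.
- mug: blue mug, 80 mm diameter, 90 mm high; leave alone. Origin: centre of its underside.
- tin: tea tin, 68 mm diameter, 95 mm high; leave alone. Origin: centre of its underside.
Things that resemble listed ones, but are neither listed nor needed, are in the scene too. Of the things shaped like the bowl, the wooden one is meant.

How it is judged:
On the way, in this order (a step that is already met when the one before it is completed fails the run):
1. the dark bowl stands on the ring under the spout (within 30 mm), lid still shut (horizontal distance between bowl and drop_mark below 0.03 m and value of joint lid below 0.1 rad), for 0.2 s.
2. fingers press the lever down until the lid is fully lifted (over 0.95 rad) (value of joint lid above 0.95 rad and contact force between the fingers and lever above 0.3 N), for 0.2 s.
At the end, for the whole second after the job is handed in: the tea ball lies in the dark bowl, the bowl stands upright and still within 35 mm of the ring's centre, and the lid is shut (under 0.06 rad) (horizontal distance between tea_ball_center and bowl below 0.055 m and z of tea_ball_center in the frame of bowl between 0.01 and 0.05 m and value of joint lid below 0.06 rad and horizontal distance between bowl and drop_mark below 0.035 m and angle between bowl's own z axis and vertical below 0.1 rad and linear speed of bowl below 0.02 m/s); the robot touches nothing.
It fails at once if the lid slams (falls faster than 2.5 rad/s) (velocity of joint lid below -2.5 rad/s).
It fails at once if the dark bowl is lifted or tipped (height (world z) of bowl above 0.015 m or angle between bowl's own z axis and vertical above 0.35 rad).
It fails at once if the fingers touch the tea ball (contact force between the fingers and tea_ball above 0.2 N).
It fails at once if a bystander is moved over 20 mm or tipped (distance of any of small_bowl, kettle, teapot, tub, mug, tin from where it was at the start of the episode above 0.02 m or angle between any of small_bowl, kettle, teapot, tub, mug, tin's own z axis and vertical above 0.3 rad).
It also fails if it takes over 64 s, if anything falls off the work surface, if the arm or the gripper's body presses on something with over 40 N, if the wrist force passes 120 N, or if a joint passes its speed limit or range.

## Robot

A 7-joint arm with a two-finger parallel gripper is mounted at the origin on the work surface. World frame = base frame: x ahead of the robot, y to its left, z up, the work surface at z = 0. Lengths are in m, angles in rad, forces in N, time in s.
With the tool pointing down it reaches from about 0.4 to 0.875 m from the base axis. Payload 19.3 kg.
Tool frame: the origin (TCP) lies on the centre line of the jaws, within the pads' length; the fingertips stand 19 mm ahead of it and the grasp point (between the pads) is the TCP (bot.nose_length is the distance from the TCP to the fingertips, in m); y points along the fingers, z is the direction in which the jaws open and shut, and the axes are right-handed (so a half turn about y gives the same grasp; the last joint's range is limited). The gripper opens to 85 mm and grips with 20 to 120 N. Pads are 22 mm wide; open, the fingers measure 114 mm over their backs; the gripper's body (76 mm by 85 mm) begins 54 mm behind the grasp point. The pads swing forward as they close: fully open they stand 13 mm farther back than shut.
Start: joints at [-1.176, 0.521, -0.036, 1.599, 0.021, 1.021, -0.113], TCP at [0.28, 0.559, 0.25] pointing down, gripper open.
Joint ranges: [-2.91, 2.91], [-0.3, 2.13], [-1.5, 1.42], [0.17, 2.43], [-1.26, 4.41], [0.16, 1.93], [-2.52, 2.52]. Speed limits (rad/s): [1.89, 1.89, 2.39, 2.39, 3.01, 3.01, 3.01].

## Interface

Orientations are given as [roll, pitch, yaw] about the fixed x, y, z axes, in that order (R = Rz(yaw) Ry(pitch) Rx(roll)).
In Python, from workcell import observe, cams, workorder, bot gives the robot as it stands. The module is installed in compiled form; this text tells all that it offers.
- The arm moves only by the tool apply_moves, never from a script. Its arguments are lists of equal length, an entry for each row: "jaw": the opening, from -1 (shut) to 1 (fully open), so that 0 is half open; "translation": the shift along the world's x, y, z in m, a list of three; "angular": the turn, a rotation vector about the world's x, y, z in degrees, a list of three. In form: {"jaw": [jaw, ...], "translation": [[x, y, z], ...], "angular": [[ax, ay, az], ...]}. A call has 1 to 5 rows; each row is the pose to reach, as a shift and turn from the pose commanded when the call began; what a row does not reach only later rows make up. A row lasts 1/10 s, in which the tool goes at most 50 mm and 8.59 degrees, less where a joint would pass 70% of its speed; a pose out of reach is approached as far as the arm can. A call with a gripper value outside its range is refused whole. The fingers move at their own pace and stop on an object; "newtons" is the grip in N (left out, the last holds). Time passes only in rows, so rows that repeat a pose let the fingers close. It gives the time, the measured TCP pose, the force and the opening at its end, in the units of the state.
- observe(): the state, without advancing time (a new reading comes with each control period).
- cams.grab_frame(name): name is "side" or "top"; returns a dict with "pixels" (384x512x3 uint8, red, green, blue), "mtx" (3x3 intrinsics, pixels), "R" (3x3) and "t" (3): a world point X has camera coordinates R X + t. Camera axes: x right, y down, z forward; pixel columns grow to the right and rows downward; lengths in m; the calibration is good to about 2 mm. A picture is of the moment at which its call begins. There is no depth.
- workorder.job_done(): hands the job in, once; it reports no verdict.
The state is a dict: "clock": time; "qpos": joint angles; "qd": joint speeds; "joint_efforts": joint torques, N m; "position": TCP position; "tool_rot": TCP orientation; "force": force on the tool from outside, world axes, zero at the start; "moment": the same for the moment, N m; "grip_width": finger opening in m.
Only numpy, scipy, OpenCV 4.12 (cv2) and the standard library are available. Lean on these libraries where they do the work, as an engineer would, in place of code of your own. Each camera call takes 0.05 s, during which the arm holds its last target. There are 200 camera calls.

## Working session

There is one attempt and no reset: what is moved stays moved. The work goes in short steps, Python scripts to look and compute and a tool call to move; the robot and the scene stay as the last step left them, time stands still between calls to the robot, and variables do not carry over. Pictures are saved under pics/ and viewed, about 8 in all and at most 12, crops included, and the job is handed in when it is done.

Besides the shell and the picture viewer there is one more tool, called after "Request:" as name(argument=value, ...), one argument or row to a line, values as JSON. apply_moves: Moves the arm, as the interface text tells. Its arguments: {"type":"object","properties":{"jaw":{"type":"array"},"translation":{"type":"array"},"angular":{"type":"array"},"newtons":{"type":"number"}},"required":["jaw","translation","angular"]}

```bash
mkdir -p pics
python3 - <<'E'
from workcell import observe,cams,bot
import cv2,numpy as np
s=observe();print({k:np.round(v,3) for k,v in s.items()})
print(bot.nose_length)
for n in("side","top"):
    f=cams.grab_frame(n);cv2.imwrite(f"pics/{n}0.png",f["pixels"][:,:,::-1])
    print(n,f["mtx"],f["R"],f["t"], -f["R"].T@f["t"])
E
```

```text
{'clock': np.float64(0.0), 'qpos': array([-1.176,  0.522, -0.036,  1.6  ,  0.021,  1.021, -0.113]), 'qd': array([-0.001,  0.   ,  0.001, -0.   , -0.001, -0.   ,  0.001]), 'joint_efforts': array([ 0.0000e+00, -9.2712e+01,  1.9800e+00, -3.6993e+01,  1.8000e-02,
        8.0000e-03,  0.0000e+00]), 'position': array([0.28 , 0.558, 0.25 ]), 'tool_rot': array([-1.572, -0.   , -0.465]), 'force': array([ 0.177,  0.571, -0.164]), 'moment': array([ 0.049, -0.015,  0.007]), 'grip_width': np.float64(0.085)}
0.019
side [[426.29566102   0.         260.94490894]
 [  0.         426.29566102 194.86502437]
 [  0.           0.           1.        ]] [[ 0.81463539 -0.57990722  0.0087636 ]
 [-0.42375873 -0.60546358 -0.67367826]
 [ 0.39597693  0.5450885  -0.7389728 ]] [-0.42742676  0.30222708  1.29932308] [-0.03823364 -0.77312644  1.16751403]
top [[396.72802578   0.         254.21695777]
 [  0.         396.72802578 197.6465485 ]
 [  0.           0.           1.        ]] [[ 0.00895047 -0.99974751 -0.02061088]
 [-0.99689905 -0.00730968 -0.07835086]
 [ 0.07818042  0.02124824 -0.99671276]] [0.00827179 0.51717124 1.4934997 ] [ 0.39873105 -0.01968418  1.52928152]
```

View pics/side0.png

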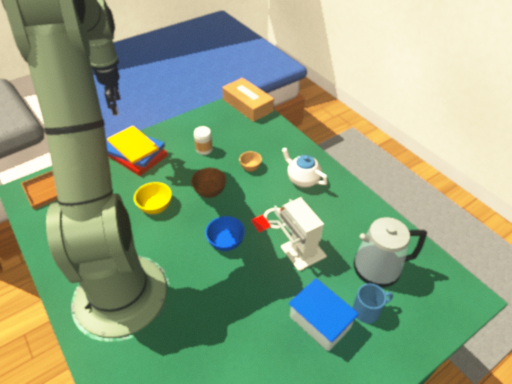

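View pics/top0.png

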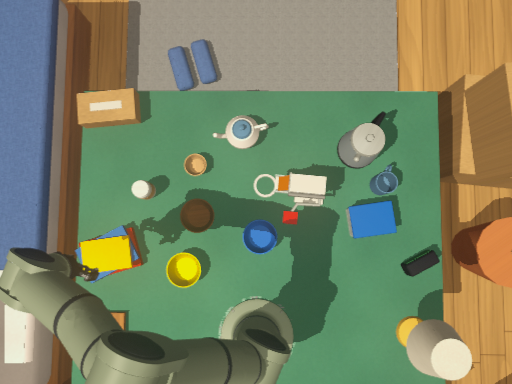

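```bash
cat > h.py <<'E'
from workcell import observe,cams,workorder,bot
import cv2,numpy as np
def w(f,u,v,z):
    d=f["R"].T@np.linalg.solve(f["mtx"],[u,v,1]);c=-f["R"].T@f["t"]
    return np.round(c+d*(z-c[2])/d[2],4)
def px(f,X):
    p=f["mtx"]@(f["R"]@np.array(X)+f["t"]);return np.round(p[:2]/p[2],1)
def tri(f1,p1,f2,p2):
    P=[f["mtx"]@np.c_[f["R"],f["t"]] for f in(f1,f2)]
    X=cv2.triangulatePoints(P[0],P[1],np.float64(p1),np.float64(p2)).ravel();return X[:3]/X[3]
def blob(f,m,roi):
    u0,v0,u1,v1=roi;k=np.zeros_like(m);k[v0:v1,u0:u1]=m[v0:v1,u0:u1]
    n,l,s,c=cv2.connectedComponentsWithStats(k.astype(np.uint8));i=1+s[1:,4].argmax()
    hull=cv2.convexHull(np.argwhere(l==i)[:,::-1].astype(np.int32));mm=cv2.moments(hull)
    return c[i],s[i],(mm["m10"]/mm["m00"],mm["m01"]/mm["m00"])
def crop(f,roi,s,name):
    u0,v0,u1,v1=roi;cv2.imwrite("pics/"+name,cv2.resize(f["pixels"][v0:v1,u0:u1,::-1],None,fx=s,fy=s,interpolation=cv2.INTER_CUBIC))
def red(f): p=f["pixels"].astype(int);return (p[:,:,0]>150)&(p[:,:,1]<70)&(p[:,:,2]<70)
def dark(f): p=f["pixels"].astype(int);return (p[:,:,0]>p[:,:,1]+8)&(p[:,:,0]<150)&(p[:,:,2]<60)
def white(f): p=f["pixels"].astype(int);return p.min(2)>150
E
python3 - <<'E'
from h import *
t=cams.grab_frame("top");s=cams.grab_frame("side")
a=blob(t,red(t),(270,200,310,230));b=blob(s,red(s),(240,205,280,240));print("lever",a,b,tri(t,a[2],s,b[2]),w(t,*a[2],.154))
a=blob(t,dark(t),(170,190,225,240));b=blob(s,dark(s),(180,160,235,205));print("bowl",a,b,w(t,*a[2],.045),w(s,*b[2],.04))
a=blob(t,white(t),(245,165,277,205));print("ring",a,w(t,*a[2],0))
crop(t,(170,140,340,260),4.5,"c_top.png");crop(s,(180,150,350,275),4.5,"c_side.png")
E
```

```text
lever (array([289.625  , 216.96875]), array([283, 211,  15,  13, 160], dtype=int32), (289.7306397306397, 216.94949494949495)) (array([260.06666667, 223.27272727]), array([252, 216,  17,  16, 165], dtype=int32), (260.0566239316239, 223.18269230769232)) [ 0.43988936 -0.11381268  0.14577517] [ 0.4405 -0.1138  0.154 ]
bowl (array([196.57125604, 214.36231884]), array([180, 199,  34,  33, 828], dtype=int32), (196.7550224302711, 215.1445289643066)) (array([208.39703903, 181.74562584]), array([192, 168,  34,  29, 743], dtype=int32), (208.45147092888578, 181.6747741487144)) [0.4477 0.227  0.045 ] [0.4458 0.2227 0.04  ]
ring (array([265.58247423, 184.71134021]), array([254, 174,  23,  23, 194], dtype=int32), (265.46162790697673, 184.65155038759687)) [ 0.5695 -0.0302  0.    ]
```

View pics/c_top.png

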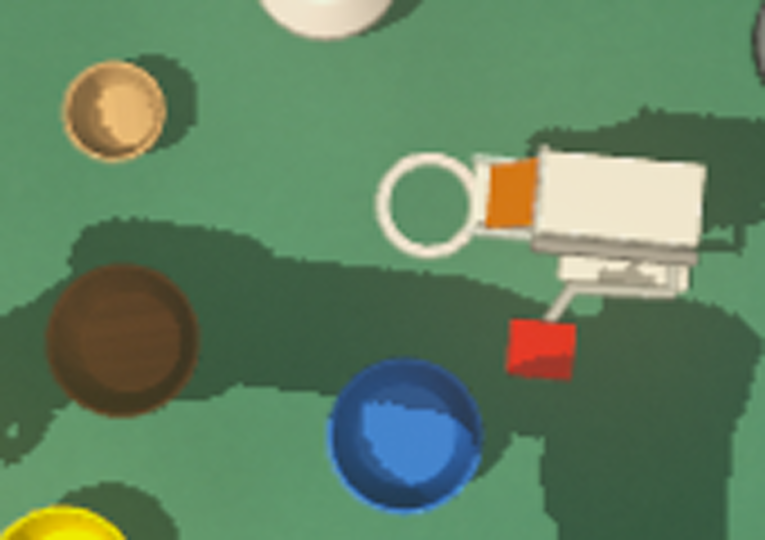

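View pics/c_side.png

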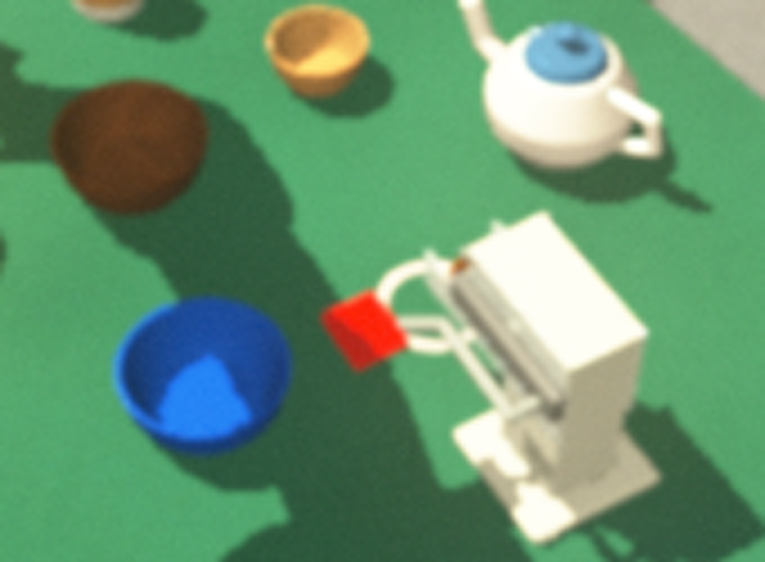

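Top view: bowl rim at about (197,215), ring (265,185), red pad (290,217), and the blue decoy bowl at (260,237), clear of the straight path. I'll push from behind with the open fingers as a cradle.

Request:
apply_moves(
  jaw=[1, 1, 1, 1, 1],
  translation=[
    [0.02, -0.04, 0],
    [0.04, -0.08, 0],
    [0.06, -0.12, 0],
    [0.08, -0.16, 0],
    [0.1, -0.2, 0],
  ],
  angular=[
    [0, 0, -7.5],
    [0, 0, -15],
    [0, 0, -22.5],
    [0, 0, -30],
    [0, 0, -37.5],
  ],
)

```text
clock: 0.7
position: [0.3806, 0.357, 0.2503]
tool_rot: [-1.571, 0.0, -1.125]
force: [1.3, 1.3, -0.4]
grip_width: 0.0852
```

Request:
apply_moves(
  jaw=[1, 1, 1, 1, 1],
  translation=[
    [0.022, -0.043, 0],
    [0.022, -0.043, -0.04],
    [0.022, -0.043, -0.08],
    [0.022, -0.043, -0.12],
    [0.022, -0.043, -0.15],
  ],
  angular=[
    [0, 0, 0],
    [0, 0, 0],
    [0, 0, 0],
    [0, 0, 0],
    [0, 0, 0],
  ],
)

```text
clock: 1.2
position: [0.4017, 0.3152, 0.0982]
tool_rot: [-1.572, -0.0, -1.119]
force: [0.1, 0.8, 0.7]
grip_width: 0.0855
```

Run:
```python
from h import *
o=observe();print(o["clock"],o["position"],o["tool_rot"],o["qpos"],o["force"])
t=cams.grab_frame("top");a=blob(t,dark(t),(170,190,225,240));print(a,w(t,*a[2],.045))
crop(t,(100,140,340,300),3.3,"d_top.png")
```

```text
1.2 [0.40166323 0.31520436 0.09824777] [-1.57196992e+00 -3.21627571e-04 -1.11939154e+00] [-0.86929088  0.57841949  0.11799661  2.02199017 -0.1237676   0.54900275
 -0.21314292] [0.06042709 0.80985774 0.65306552]
(array([196.90752158, 214.72133169]), array([181, 199,  33,  34, 811], dtype=int32), (196.97957992998832, 215.28743679502136)) [0.4472 0.2261 0.045 ]
```

View pics/d_top.png

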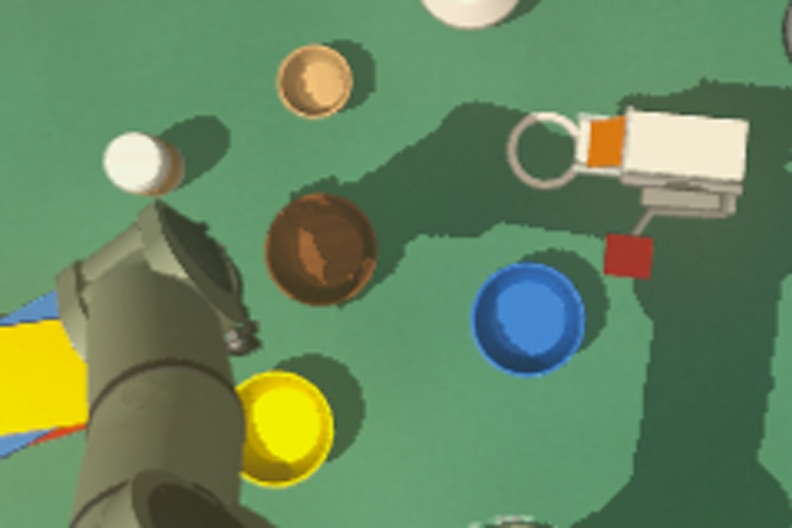

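Hand is behind the bowl, tin and yellow bowl clear. Lowering, then pushing.

Request:
apply_moves(
  jaw=[1, 1, 1, 1, 1],
  translation=[
    [0, 0, -0.03],
    [0, 0, -0.063],
    [0.0044, -0.009, -0.063],
    [0.0087, -0.018, -0.063],
    [0.0131, -0.027, -0.063],
  ],
  angular=[
    [0, 0, 0],
    [0, 0, 0],
    [0, 0, 0],
    [0, 0, 0],
    [0, 0, 0],
  ],
)

```text
clock: 1.75
position: [0.4166, 0.2879, 0.0391]
tool_rot: [-1.569, 0.0, -1.12]
force: [0.1, 0.1, 0.1]
grip_width: 0.0853
```

Request:
apply_moves(
  jaw=[1, 1, 1, 1, 1],
  translation=[
    [0.0044, -0.009, 0],
    [0.0087, -0.018, 0],
    [0.0131, -0.027, 0],
    [0.0175, -0.036, 0],
    [0.0218, -0.045, 0],
  ],
  angular=[
    [0, 0, 0],
    [0, 0, 0],
    [0, 0, 0],
    [0, 0, 0],
    [0, 0, 0],
  ],
)

```text
clock: 2.25
position: [0.4375, 0.2432, 0.0375]
tool_rot: [-1.57, 0.0, -1.119]
force: [-1.6, 3.9, 3.7]
grip_width: 0.0855
```

Run:
```python
from h import *
o=observe();print(o["clock"],o["position"],o["tool_rot"],o["force"])
t=cams.grab_frame("top");a=blob(t,dark(t),(170,190,265,240));print(a,w(t,*a[2],.045))
s=cams.grab_frame("side");crop(s,(80,120,320,280),3.3,"e_side.png")
```

```text
2.25 [0.43747883 0.24318009 0.03747706] [-1.57044135e+00  2.65442826e-04 -1.11913251e+00] [-1.57731596  3.87225794  3.65729558]
(array([209.14532374, 210.38561151]), array([194, 195,  30,  34, 695], dtype=int32), (208.5369502121009, 210.87742799732084)) [0.4641 0.183  0.045 ]
```

View pics/e_side.png

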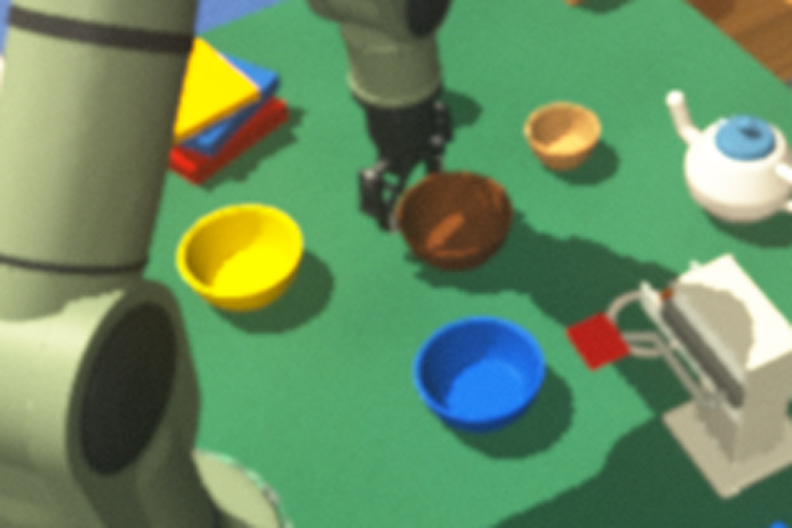

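Bowl is upright and cradled at crop (455,220). Continuing.

Request:
apply_moves(
  jaw=[1, 1, 1, 1, 1],
  translation=[
    [0.0053, -0.011, 0],
    [0.0107, -0.022, 0],
    [0.016, -0.033, 0],
    [0.0213, -0.044, 0],
    [0.0267, -0.055, 0],
  ],
  angular=[
    [0, 0, 0],
    [0, 0, 0],
    [0, 0, 0],
    [0, 0, 0],
    [0, 0, 0],
  ],
)

```text
clock: 2.85
position: [0.4642, 0.1875, 0.0373]
tool_rot: [-1.571, -0.0, -1.12]
force: [-0.7, 0.8, 0.1]
grip_width: 0.0852
```

Request:
apply_moves(
  jaw=[1, 1, 1, 1, 1],
  translation=[
    [0.0053, -0.011, 0],
    [0.0107, -0.022, 0],
    [0.016, -0.033, 0],
    [0.0213, -0.044, 0],
    [0.0267, -0.055, 0],
  ],
  angular=[
    [0, 0, 0],
    [0, 0, 0],
    [0, 0, 0],
    [0, 0, 0],
    [0, 0, 0],
  ],
)

```text
clock: 3.35
position: [0.4909, 0.1328, 0.0373]
tool_rot: [-1.571, 0.0, -1.119]
force: [-0.7, 1.0, -0.4]
grip_width: 0.0857
```

Request:
apply_moves(
  jaw=[1, 1, 1, 1, 1],
  translation=[
    [0.0053, -0.011, 0],
    [0.0107, -0.022, 0],
    [0.016, -0.033, 0],
    [0.0213, -0.044, 0],
    [0.0267, -0.055, 0],
  ],
  angular=[
    [0, 0, 0],
    [0, 0, 0],
    [0, 0, 0],
    [0, 0, 0],
    [0, 0, 0],
  ],
)

```text
clock: 3.85
position: [0.5176, 0.0777, 0.0373]
tool_rot: [-1.571, -0.0, -1.119]
force: [-0.7, 1.5, 0.7]
grip_width: 0.0855
```

Run:
```python
from h import *
o=observe();print(o["clock"],o["position"],o["tool_rot"],o["force"],o["qpos"])
t=cams.grab_frame("top");s=cams.grab_frame("side")
a=blob(t,dark(t),(210,160,290,235));print(a,w(t,*a[2],.045))
a=blob(s,dark(s),(210,160,320,245));print(a,w(s,*a[2],.04))
cv2.imwrite("pics/f.png",np.hstack([cv2.resize(f["pixels"][v:v+120,u:u+130,::-1],None,fx=3,fy=3) for f,u,v in((t,190,130),(s,210,130))]))
```

```text
3.85 [0.51756714 0.07771595 0.03727367] [-1.57089920e+00 -1.79874868e-05 -1.11933807e+00] [-0.74699055  1.48092848  0.68184361] [-0.28271688  0.69823192  0.02777659  2.00359365 -0.04180775  0.44039171
  0.22784434]
(array([258.07621247, 189.58429561]), array([248, 174,  20,  34, 433], dtype=int32), (257.3474637681159, 189.51340579710143)) [5.459e-01 5.000e-04 4.500e-02]
(array([261.35893855, 202.90363128]), array([243, 190,  40,  30, 716], dtype=int32), (262.11637426900586, 204.3364522417154)) [0.5432 0.0196 0.04  ]
```

View pics/f.png

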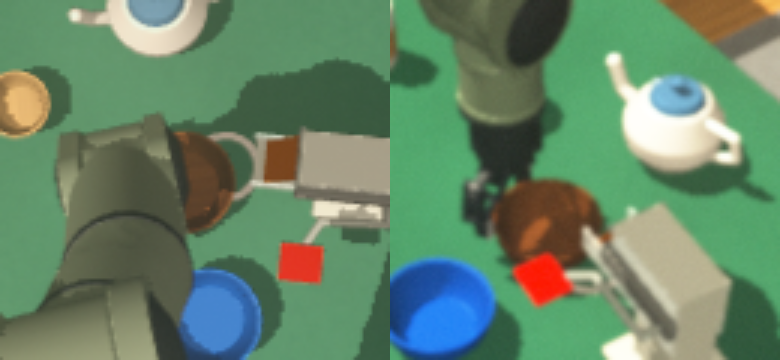

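Bowl about 60 mm ahead of the TCP, still ~60 mm from the ring centre. Final slow push.

Request:
apply_moves(
  jaw=[1, 1, 1, 1, 1],
  translation=[
    [0.005, -0.0105, 0],
    [0.01, -0.021, 0],
    [0.0145, -0.03, 0],
    [0.018, -0.037, 0],
    [0.021, -0.043, 0],
  ],
  angular=[
    [0, 0, 0],
    [0, 0, 0],
    [0, 0, 0],
    [0, 0, 0],
    [0, 0, 0],
  ],
)

```text
clock: 4.45
position: [0.5385, 0.0349, 0.0373]
tool_rot: [-1.571, 0.0, -1.12]
force: [-0.6, 1.5, 0.4]
grip_width: 0.0851
```

Request:
apply_moves(
  jaw=[1, 1, 1, 1, 1],
  translation=[
    [0.002, -0.005, 0],
    [0.004, -0.009, 0],
    [0.004, -0.009, 0],
    [-0.01, 0.02, 0],
    [-0.02, 0.04, 0],
  ],
  angular=[
    [0, 0, 0],
    [0, 0, 0],
    [0, 0, 0],
    [0, 0, 0],
    [0, 0, 0],
  ],
)

```text
clock: 4.95
position: [0.5176, 0.0768, 0.0373]
tool_rot: [-1.571, 0.0, -1.12]
force: [1.0, 0.2, 0.6]
grip_width: 0.0854
```

Request:
apply_moves(
  jaw=[1, 1, 1, 1, 1],
  translation=[
    [-0.01, 0.04, 0.02],
    [-0.02, 0.08, 0.05],
    [-0.04, 0.11, 0.09],
    [-0.06, 0.13, 0.13],
    [-0.08, 0.15, 0.17],
  ],
  angular=[
    [0, 0, 0],
    [0, 0, 0],
    [0, 0, 0],
    [0, 0, 0],
    [0, 0, 0],
  ],
)

```text
clock: 5.45
position: [0.4379, 0.2258, 0.2065]
tool_rot: [-1.571, 0.0, -1.118]
force: [0.6, 1.0, 0.5]
grip_width: 0.085
```

Run:
```python
from h import *
o=observe();print(o["clock"],o["position"],o["tool_rot"],o["force"],o["qpos"])
t=cams.grab_frame("top");s=cams.grab_frame("side")
a=blob(t,dark(t),(210,160,290,235));print(a,w(t,*a[2],.045))
a=blob(s,dark(s),(230,160,320,245));print(a,w(s,*a[2],.04))
cv2.imwrite("pics/g.png",np.hstack([cv2.resize(f["pixels"][v:v+120,u:u+130,::-1],None,fx=3,fy=3) for f,u,v in((t,220,130),(s,210,130))]))
```

```text
5.45 [0.43789126 0.22575235 0.20653295] [-1.57102917e+00  3.09268701e-05 -1.11821606e+00] [0.64870145 1.03359106 0.49185031] [-0.6666795   0.37357405  0.08965718  1.99069104 -0.04659136  0.7794628
 -0.09743674]
(array([262.75918367, 183.6122449 ]), array([249, 168,  30,  33, 735], dtype=int32), (263.97349448685327, 183.8367260390161)) [ 0.5675 -0.0243  0.045 ]
(array([270.66281755, 206.25635104]), array([258, 196,  30,  25, 433], dtype=int32), (271.9092075713827, 207.2261790182868)) [ 0.5634 -0.0109  0.04  ]
```

View pics/g.png

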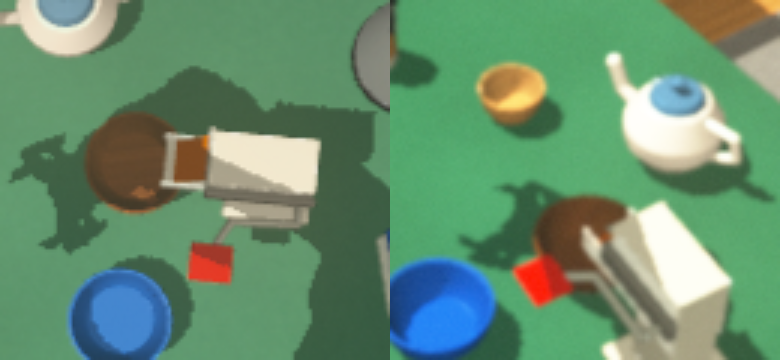

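Bowl sits on the ring (rim centre at about pixel (265.7,184), within ~5 mm). Now shut the jaw and go above the lever.

Request:
apply_moves(
  jaw=[-1, -1, -1, -1, -1],
  translation=[
    [0, -0.02, 0.035],
    [0, -0.06, 0.044],
    [0, -0.1, 0.044],
    [0, -0.14, 0.044],
    [0, -0.18, 0.044],
  ],
  angular=[
    [0, 0, 0],
    [0, 0, 0],
    [0, 0, 0],
    [0, 0, 0],
    [0, 0, 0],
  ],
  newtons=40,
)

```text
clock: 6.05
position: [0.4389, 0.043, 0.249]
tool_rot: [-1.571, -0.0, -1.119]
force: [1.0, -0.1, -0.5]
grip_width: 0.0122
```

Request:
apply_moves(
  jaw=[-1, -1, -1, -1, -1],
  translation=[
    [0, -0.04, 0],
    [0, -0.08, 0],
    [0, -0.12, 0],
    [0, -0.15, 0],
    [0, -0.159, 0],
  ],
  angular=[
    [0, 0, 0],
    [0, 0, 0],
    [0, 0, 0],
    [0, 0, 0],
    [0, 0, 0],
  ],
)

```text
clock: 6.55
position: [0.4388, -0.1174, 0.2489]
tool_rot: [-1.571, -0.001, -1.123]
force: [-0.8, 1.0, -0.7]
grip_width: 0.0001
```

Request:
apply_moves(
  jaw=[-1, -1, -1, -1, -1],
  translation=[
    [0, 0, -0.02],
    [0, 0, -0.035],
    [0, 0, -0.05],
    [0, 0, -0.06],
    [0, 0, -0.06],
  ],
  angular=[
    [0, 0, 0],
    [0, 0, 0],
    [0, 0, 0],
    [0, 0, 0],
    [0, 0, 0],
  ],
)

```text
clock: 7.05
position: [0.4388, -0.114, 0.1881]
tool_rot: [-1.573, 0.001, -1.119]
force: [-0.2, 0.1, -0.3]
grip_width: 0.0001
```

Run:
```python
from h import *
o=observe();print(o["clock"],o["position"],o["tool_rot"],o["force"],o["qpos"],o["grip_width"])
s=cams.grab_frame("side");t=cams.grab_frame("top")
cv2.imwrite("pics/i.png",np.hstack([cv2.resize(f["pixels"][v:v+120,u:u+130,::-1],None,fx=3,fy=3) for f,u,v in((t,220,130),(s,210,130))]))
```

```text
7.05 [ 0.43876709 -0.11398871  0.18806067] [-1.57253964e+00  1.02451546e-03 -1.11881363e+00] [-0.21759624  0.14620588 -0.29927076] [-0.07153916  0.35461793  0.24320333  2.10636619 -0.13047426  0.69644552
  0.70954678] 8.937053937075977e-05
```

View pics/i.png

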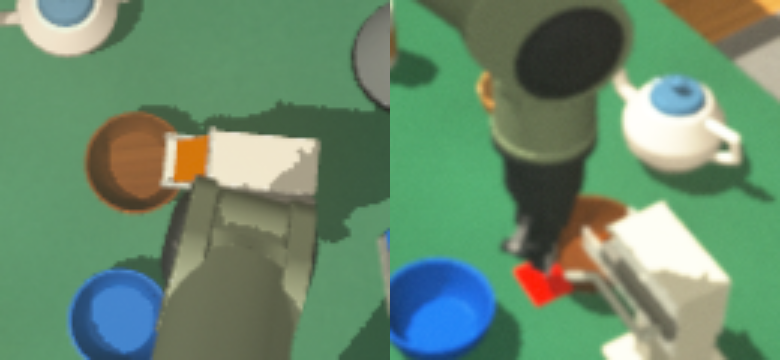

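Fingertips are just above the red pad. Pressing.

Request:
apply_moves(
  jaw=[-1, -1, -1, -1, -1],
  translation=[
    [0, 0, -0.006],
    [0, 0, -0.012],
    [0, 0, -0.018],
    [0, 0, -0.024],
    [0, 0, -0.03],
  ],
  angular=[
    [0, 0, 0],
    [0, 0, 0],
    [0, 0, 0],
    [0, 0, 0],
    [0, 0, 0],
  ],
)

```text
clock: 7.65
position: [0.4394, -0.1142, 0.1586]
tool_rot: [-1.571, 0.0, -1.119]
force: [0.3, 4.0, 4.7]
grip_width: -0.0001
```

Request:
apply_moves(
  jaw=[-1, -1, -1, -1, -1],
  translation=[
    [0, 0, -0.006],
    [0, 0, -0.012],
    [0, 0, -0.018],
    [0, 0, -0.023],
    [0, 0, -0.026],
  ],
  angular=[
    [0, 0, 0],
    [0, 0, 0],
    [0, 0, 0],
    [0, 0, 0],
    [0, 0, 0],
  ],
)

```text
clock: 8.15
position: [0.4394, -0.1149, 0.1326]
tool_rot: [-1.571, -0.001, -1.12]
force: [-0.3, -1.4, 5.8]
grip_width: -0.0001
```

Run:
```python
from h import *
o=observe();print(o["clock"],o["position"],o["force"])
s=cams.grab_frame("side");t=cams.grab_frame("top")
cv2.imwrite("pics/j.png",np.hstack([cv2.resize(f["pixels"][v:v+120,u:u+130,::-1],None,fx=3,fy=3) for f,u,v in((t,220,130),(s,210,130))]))
```

```text
8.15 [ 0.43939184 -0.11494576  0.13264004] [-0.26238672 -1.36713661  5.83610964]
```

View pics/j.png

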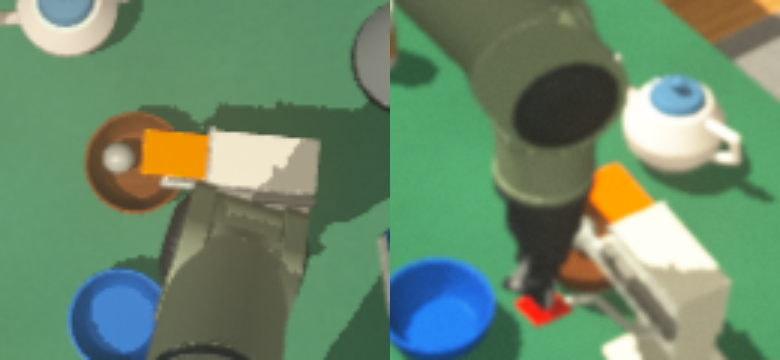

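The ball is already in the bowl at crop (118,157). I'll press on to the stop and hold.

Request:
apply_moves(
  jaw=[-1, -1, -1, -1, -1],
  translation=[
    [0, 0, -0.003],
    [0, 0, -0.005],
    [0, 0, -0.007],
    [0, 0, -0.007],
    [0, 0, -0.007],
  ],
  angular=[
    [0, 0, 0],
    [0, 0, 0],
    [0, 0, 0],
    [0, 0, 0],
    [0, 0, 0],
  ],
)

```text
clock: 8.75
position: [0.4399, -0.1153, 0.1284]
tool_rot: [-1.568, -0.001, -1.121]
force: [-18.8, 2.7, 84.7]
grip_width: 0.0001
```

At the stop (force rose to 85 N). Easing back and releasing slowly.

Request:
apply_moves(
  jaw=[-1, -1, -1, -1, -1],
  translation=[
    [0, 0, 0.001],
    [0, 0, 0.002],
    [0, 0, 0.002],
    [0, 0, 0.003],
    [0, 0, 0.003],
  ],
  angular=[
    [0, 0, 0],
    [0, 0, 0],
    [0, 0, 0],
    [0, 0, 0],
    [0, 0, 0],
  ],
)

```text
clock: 9.25
position: [0.4396, -0.1152, 0.13]
tool_rot: [-1.57, -0.001, -1.12]
force: [-6.2, -0.5, 36.1]
grip_width: -0.0
```

Request:
apply_moves(
  jaw=[-1, -1, -1, -1, -1],
  translation=[
    [0, 0, 0.002],
    [0, 0, 0.004],
    [0, 0, 0.006],
    [0, 0, 0.008],
    [0, 0, 0.01],
  ],
  angular=[
    [0, 0, 0],
    [0, 0, 0],
    [0, 0, 0],
    [0, 0, 0],
    [0, 0, 0],
  ],
)

```text
clock: 9.75
position: [0.4394, -0.1143, 0.139]
tool_rot: [-1.571, 0.0, -1.119]
force: [0.7, 4.3, 5.6]
grip_width: -0.0004
```

Request:
apply_moves(
  jaw=[-1, -1, -1, -1, -1],
  translation=[
    [0, 0, 0.002],
    [0, 0, 0.004],
    [0, 0, 0.006],
    [0, 0, 0.008],
    [0, 0, 0.01],
  ],
  angular=[
    [0, 0, 0],
    [0, 0, 0],
    [0, 0, 0],
    [0, 0, 0],
    [0, 0, 0],
  ],
)

```text
clock: 10.25
position: [0.4394, -0.1142, 0.149]
tool_rot: [-1.571, 0.0, -1.119]
force: [2.0, 4.0, 5.1]
grip_width: 0.0005
```

Request:
apply_moves(
  jaw=[-1, -1, -1, -1, -1],
  translation=[
    [0, 0, 0.002],
    [0, 0, 0.004],
    [0, 0, 0.006],
    [0, 0, 0.008],
    [0, 0, 0.01],
  ],
  angular=[
    [0, 0, 0],
    [0, 0, 0],
    [0, 0, 0],
    [0, 0, 0],
    [0, 0, 0],
  ],
)

```text
clock: 10.75
position: [0.4393, -0.1146, 0.1593]
tool_rot: [-1.571, -0.0, -1.119]
force: [0.5, 0.7, 4.2]
grip_width: -0.0001
```

Request:
apply_moves(
  jaw=[-1, -1, -1, -1, -1],
  translation=[
    [0, 0, 0.002],
    [0, 0, 0.004],
    [0, 0, 0.006],
    [0, 0, 0.008],
    [0, 0, 0.01],
  ],
  angular=[
    [0, 0, 0],
    [0, 0, 0],
    [0, 0, 0],
    [0, 0, 0],
    [0, 0, 0],
  ],
)

```text
clock: 11.25
position: [0.4391, -0.1145, 0.1692]
tool_rot: [-1.571, 0.0, -1.119]
force: [0.1, -1.9, 2.7]
grip_width: -0.0001
```

Request:
apply_moves(
  jaw=[-1, -1, -1, -1, -1],
  translation=[
    [0, 0, 0.002],
    [0, 0, 0.004],
    [0, 0, 0.006],
    [0, 0, 0.008],
    [0, 0, 0.01],
  ],
  angular=[
    [0, 0, 0],
    [0, 0, 0],
    [0, 0, 0],
    [0, 0, 0],
    [0, 0, 0],
  ],
)

```text
clock: 11.75
position: [0.4392, -0.1143, 0.1792]
tool_rot: [-1.571, 0.0, -1.119]
force: [0.5, -0.2, 0.3]
grip_width: 0.0001
```

Request:
apply_moves(
  jaw=[-1, -1, -1, -1, -1],
  translation=[
    [0, 0.005, 0.02],
    [0, 0.02, 0.045],
    [0, 0.06, 0.06],
    [0, 0.1, 0.06],
    [0, 0.14, 0.06],
  ],
  angular=[
    [0, 0, 0],
    [0, 0, 0],
    [0, 0, 0],
    [0, 0, 0],
    [0, 0, 0],
  ],
)

```text
clock: 12.25
position: [0.4392, 0.0271, 0.2397]
tool_rot: [-1.57, -0.0, -1.12]
force: [1.1, -0.0, -0.2]
grip_width: 0.0003
```

Request:
apply_moves(
  jaw=[-1, -1, -1, -1, -1],
  translation=[
    [0, 0.04, 0],
    [0, 0.08, 0],
    [0, 0.12, 0],
    [0, 0.16, 0],
    [0, 0.16, 0],
  ],
  angular=[
    [0, 0, 0],
    [0, 0, 0],
    [0, 0, 0],
    [0, 0, 0],
    [0, 0, 0],
  ],
)

```text
clock: 12.75
position: [0.4386, 0.1906, 0.239]
tool_rot: [-1.57, 0.001, -1.113]
force: [0.0, -0.9, -0.9]
grip_width: 0.0001
```

Run:
```python
from h import *
o=observe();print(o["clock"],o["position"],o["force"])
s=cams.grab_frame("side");t=cams.grab_frame("top")
print(blob(t,red(t),(270,200,310,230)),blob(s,red(s),(240,205,280,240)))
cv2.imwrite("pics/k.png",np.hstack([cv2.resize(f["pixels"][v:v+120,u:u+130,::-1],None,fx=3,fy=3) for f,u,v in((t,220,130),(s,210,130))]))
```

```text
12.75 [0.43861122 0.19063906 0.23897976] [ 0.02596037 -0.90290568 -0.91794197]
(array([289.80952381, 217.23129252]), array([283, 211,  14,  13, 147], dtype=int32), (289.6036363636364, 217.19757575757575)) (array([260.94652406, 222.11764706]), array([253, 214,  17,  17, 187], dtype=int32), (260.9952516619183, 222.0750237416904))
```

View pics/k.png

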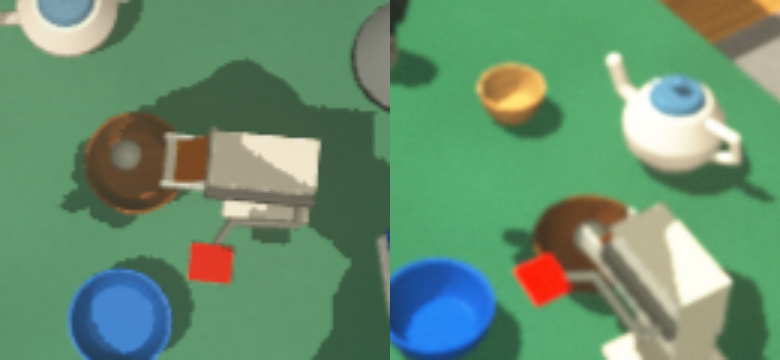

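Lid shut, lever back to rest, ball in the bowl. Let the ball settle briefly, then hand in.

Request:
apply_moves(
  jaw=[-1, -1, -1, -1, -1],
  translation=[
    [0, 0, 0],
    [0, 0, 0],
    [0, 0, 0],
    [0, 0, 0],
    [0, 0, 0],
  ],
  angular=[
    [0, 0, 0],
    [0, 0, 0],
    [0, 0, 0],
    [0, 0, 0],
    [0, 0, 0],
  ],
)

```text
clock: 13.35
position: [0.4393, 0.1853, 0.2391]
tool_rot: [-1.571, 0.0, -1.12]
force: [-1.2, -0.2, 0.3]
grip_width: -0.0001
```

Request:
apply_moves(
  jaw=[-1, -1, -1, -1, -1],
  translation=[
    [0, 0, 0],
    [0, 0, 0],
    [0, 0, 0],
    [0, 0, 0],
    [0, 0, 0],
  ],
  angular=[
    [0, 0, 0],
    [0, 0, 0],
    [0, 0, 0],
    [0, 0, 0],
    [0, 0, 0],
  ],
)

```text
clock: 13.85
position: [0.4393, 0.1856, 0.2391]
tool_rot: [-1.571, 0.0, -1.119]
force: [-0.3, -0.8, -0.2]
grip_width: 0.0
```

```bash
python3 -c "
from workcell import workorder
print(workorder.job_done())"
```

```text
the job is handed in; nothing more can be done
None
```

I pushed the dark bowl onto the ring with the open fingers, pressed the lever to its stop with shut fingertips, eased it back up over about 2.5 s, backed the arm away and handed the job in at about 14 s. The hand-in reports no verdict.

- **Final picture (about 1 s before hand-in):** the tea ball was in the bowl, the lid was shut and the lever was back at its rest position. The bowl looked upright, and no neighbouring thing in view had visibly moved. I did not re-check the mug, tub, tin or all of the kettle at the end.
- **Bowl position:** I put it about 5 mm from the ring's centre, from its rim in the top picture. Colour-blob estimates were less exact because the spout hides part of the rim. The top camera gave 6 mm and the side camera about 20 mm, against the 30 mm limit.
- **Force:** pressing into the lever's stop briefly read 85 N at the wrist, more than I intended but under the 120 N limit.

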